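# Right a fallen pivot stand and press its bush home

## Robot

A 6-joint arm with a two-finger parallel gripper is mounted at the origin on the work surface. World frame = base frame: x ahead of the robot, y to its left, z up, the work surface at z = 0. Lengths are in m, angles in rad, forces in N, time in s.
With the tool pointing down it reaches from about 0.375 to 0.9 m from the base axis. Payload 3.1 kg.
Tool frame: the origin (TCP) lies between the finger pads; the fingertips stand 22 mm ahead of it and the grasp point (between the pads) lies 3 mm ahead of it; z points along the fingers, y is the line along which they close (so a half turn about z gives the same grasp; the last joint's range is limited). The gripper opens to 87 mm and grips with 3 to 60 N. Pads are 19 mm wide; open, the fingers measure 117 mm over their backs; the gripper's body (75 mm by 190 mm) begins 51 mm behind the grasp point.
Start: joints at [1, 0.527, 1.433, -0, 1.181, -0.178], TCP at [0.239, 0.578, 0.245] pointing down, gripper open.
Joint ranges: [-3.08, 3.08], [-0.75, 2.2], [0.22, 2.44], [-1.43, 4.57], [0, 2.65], [-2.85, 2.85]. Speed limits (rad/s): [2.79, 2.79, 3.14, 3.14, 3.14, 3.14].

## Interface

Orientations are given as a unit quaternion [x, y, z, w].
In Python, from rig import get_obs, camera, get_calibration, hand_in, cut_out gives the robot as it stands.
- The arm moves only by the shell command python3 -m inch 'ROWS' [OPENING] [FORCE]. ROWS is JSON, one flat list of numbers, 6 for each row, row after row: the shift along the tool's x, y, z scaled (see below), then the turn, a rotation vector about the tool's x, y, z scaled (see below). A call has 1 to 20 rows; each row is the pose to reach, as a shift and turn from the pose commanded when the call began, along the tool's axes at that moment; what a row does not reach only later rows make up. The controller multiplies each number of a shift by 0.08 m and each number of a turn by 90 degrees. A row lasts 1/12 s, in which the tool goes at most 41.7 mm and 7.16 degrees, less where a joint would pass 70% of its speed; a pose out of reach is approached as far as the arm can. A call with a number of a shift or a turn outside -1 to 1 is refused whole. A call with a gripper value outside its range is refused whole. OPENING is the finger opening in mm, from 0 to 87, set as the call begins (- or left out, the last holds). The fingers move at their own pace and stop on an object; FORCE is the grip in N (left out, the last holds). Time passes only in rows, so rows that repeat a pose let the fingers close. It gives the time, the measured TCP pose, the force, the opening and the grip force at its end, in the units of the state.
- get_obs(): the state, without advancing time (a new reading comes with each control period).
- camera(name): name is "side" or "top"; returns the picture (384x512x3 uint8, red, green, blue); there is no depth.
- get_calibration(name): a dict with "vertical_fov" (degrees; the focal length in pixels is half the picture's height over the tangent of half this angle, whatever the lens; pixels are square), "cx", "cy" (the principal point, pixels), "D" ([k1, k2, p1, p2, k3] as OpenCV has them; the pictures are not rectified), "T" (4x4, takes a point from camera to world coordinates). Camera axes: x right, y down, z forward; pixel columns grow to the right and rows downward; lengths in m; the calibration is good to about 2 mm. A picture is of the moment at which its call begins. get_calibration takes no time and is no camera call.
- hand_in(): hands the job in; it is judged then, once.
Trained networks look in the newest picture that a camera, given by its name, has taken for a name from the list of things; names that differ only in an ending like _2 or _b are one class to them, and where a whole thing is asked for, a point or a joint stands for the part that bears it (a point fixed in the world has none). Each returns a list of dicts, best first, with "conf" (0 to 1); they miss things now and then, are a little off and sometimes report something else, mostly with a low value. They report only what shows in the picture. A call takes as long as a camera call. They do not tell look-alikes from the thing itself.
- cut_out(camera, thing): "region" (384x512 bool, what is visible of it) and "bbox" ([left, top, right, bottom] in pixels, round what is visible of it).
The state is a dict: "time": time; "q": joint angles; "joint_velocities": joint speeds; "joint_torque": joint torques, N m; "position": TCP position; "tool_rot": TCP orientation; "ft_force": force on the tool from outside, world axes, zero at the start; "moment": the same for the moment, N m; "grip_width": finger opening in m; "grip_force": force on a finger pad.
Only numpy, scipy, OpenCV 4.12 (cv2) and the standard library are available. Lean on these libraries where they do the work, as an engineer would, in place of code of your own. Each camera call takes 0.05 s, during which the arm holds its last target. There are 200 camera calls.

## Task

One of the aluminium pivot stands has toppled over on the bench, with its brass bush only started in its bore. Stand it upright in the middle of the bench press's round table, under the ram, pull the press handle all the way down to its stop so that the bush is pressed home, and let the handle come back up to rest. Leave the stand standing there under the ram, and leave everything else on the bench undisturbed.

Things in the scene. Friction and masses are not known exactly. Their poses are not given: they have to be found in the camera images.
- stand_mid (a point): Centre of the toppled aluminium stand: on its axis, 51 mm above its underside; own z along the column from foot to bush, x and y square to the foot's sides. From the underside up: foot 64 x 64 x 10 mm, round column 34 mm in diameter to 90 mm, round collar 50 mm in diameter to 102 mm, then the bush. About 0.3 to 0.5 kg; its centre of mass is some 45 mm above the underside.
- stand_foot (a point): Centre of the underside of the toppled stand's square foot; axes as stand_mid. At the start the stand lies on a side of its foot and the rim of its collar, its axis 4 degrees head down, 25 to 33 mm above the bench, its head turned roughly towards the robot (within about 55 degrees).
- bush (a joint): How far the brass bush is pressed into the stand's top, m: 0 = only started, its shoulder 8 mm above the collar; 0.008 = home, shoulder on the collar. Its head is 22 mm in diameter and 4 mm thick: the top is 114 mm above the stand's underside at 0, 106 mm at home. A tight fit: it moves only under about 25 N along the axis, and does not spring back.
- press: The green bench press, fixed, 300 mm high; origin on the bench under the ram's axis, z up. Its open front faces its own -x, the handle is on its -y side. Base 130 mm wide (y), x = -75 to +115 mm, 26 mm high, with the round table on it; column 46 mm wide from x = +44 mm back; above the table the head, 64 mm wide, x = -38 to +106 mm, z = 215 to 300 mm.
- table_centre (a point): Centre of the upper face of the press's round steel table (diameter 110 mm, 40 mm above the bench), right under the ram. Axes as press.
- ram_face (a point): Centre of the lower face of the ram (a 30 mm round pad on a 24 mm square bar). At rest 150 mm above the table; it goes down 35.7 mm for each radian of the handle, 43.5 mm in all, to 106.5 mm above the table.
- handle (a joint): Angle of the press handle, rad: 0 = at rest, up, on its spring; 1.22 = at its lower stop. It grows as the grip is swung down. A spring brings it back when it is let go: some 3 N at the grip at rest, 6 to 9 N at the stop, and 5 to 7 N more while the bush goes in.
- handle_grip (a point): Middle of the handle's black round grip (28 mm in diameter, 84 mm long, lying along y of the press), at the end of the lever, 170 mm from the pivot axis. The lever arm that carries it, a 13 mm bar, runs 50 mm nearer to the press's middle plane; at rest it points to the front (-x of the press) and 28 degrees above level, at the stop 42 degrees below level.
- handle_pivot (a point): The point of the handle's pivot axis (along y of the press, 250 mm above the bench) level with the middle of the grip: the grip moves on a circle of 170 mm about it, in the x-z plane of the press.
- finished_a: A finished pivot stand standing upright, shaped like the toppled one but its bush home, 106 mm high; origin under its foot. To be left alone.
- finished_b: Another finished pivot stand standing upright, the same. To be left alone.
- bowl: White domed compass bowl in a black gimbal ring, 124 mm across over the ring, 79 mm high, upside down on the bench; origin under its centre. To be left alone.
- bottle: Small red bottle of thread lock with a blue cap, 38 mm in diameter, 105 mm high, standing; origin under its centre. To be left alone.
- driver: Black-handled screwdriver 170 mm long, lying along its own x; origin under its middle. To be left alone.
- tin: Flat round tin, 71 mm in diameter, 26 mm high; origin under its centre. To be left alone.
- bin: Blue open parts bin, 110 x 75 x 45 mm; origin under its centre. To be left alone.
Not all that is in view belongs to the job. Leave any green or pink look-alike of the part that bears stand_mid alone.

How it is judged:
On the way, in this order (a step that is already met when the one before it is completed fails the run):
1. the stand is upright on the press table under the ram, its bush not yet pressed (angle between stand_mid's own z axis and vertical below 0.08 rad and horizontal distance between stand_mid and table_centre below 0.015 m and z of stand_mid in the frame of press between 0.086 and 0.096 m and value of joint bush below 0.003 m), for 0.2 s.
2. the handle is down at its stop and the bush is home, the stand under the ram (angle between stand_mid's own z axis and vertical below 0.08 rad and horizontal distance between stand_mid and table_centre below 0.015 m and z of stand_mid in the frame of press between 0.086 and 0.096 m and value of joint handle above 1.15 rad and value of joint bush above 0.006 m), for 0.1 s.
3. the handle is back up at rest (value of joint handle below 0.06 rad), for 0.2 s.
At the end, for the whole second after the job is handed in: The stand is upright (within 4.5 degrees) on the press table, within 15 mm of the middle under the ram, its bush home (shoulder less than 2 mm from the collar), the handle back up at rest (within 0.06 rad), nothing else disturbed (angle between stand_mid's own z axis and vertical below 0.08 rad and horizontal distance between stand_mid and table_centre below 0.015 m and z of stand_mid in the frame of press between 0.086 and 0.096 m and value of joint bush above 0.006 m and value of joint handle below 0.06 rad); the robot touches nothing.
It fails at once if a finished stand is pushed more than 30 mm or tipped (distance of any of finished_a, finished_b from where it was at the start of the episode above 0.03 m or angle between any of finished_a, finished_b's own z axis and vertical above 0.35 rad).
It fails at once if the compass bowl is pushed more than 30 mm (distance of bowl from where it was at the start of the episode above 0.03 m).
It fails at once if the bottle is pushed more than 30 mm or tipped (distance of bottle from where it was at the start of the episode above 0.03 m or angle between bottle's own z axis and vertical above 0.35 rad).
It fails at once if the screwdriver, the tin or the parts bin is pushed more than 30 mm (distance of any of driver, tin, bin from where it was at the start of the episode above 0.03 m).
It also fails if it takes over 64 s, if anything falls off the work surface, if the arm or the gripper's body presses on something with over 40 N, if the wrist force passes 120 N, or if a joint passes its speed limit or range.

## Working session

There is one attempt and no reset: what is moved stays moved. The work goes in short steps, Python scripts to look and compute and a shell command to move; the robot and the scene stay as the last step left them, time stands still between calls to the robot, and variables do not carry over. Pictures are saved under pics/ and viewed, at most 10 in all, crops included, and the job is handed in when it is done.

```bash
ls; mkdir -p pics
python3 - <<'E'
from rig import *
import cv2,numpy as np
a=camera("side");b=camera("top")
cv2.imwrite("pics/a.png",cv2.cvtColor(a,4));cv2.imwrite("pics/b.png",cv2.cvtColor(b,4))
for c in("side","top"):
    k=get_calibration(c);print(c,k["vertical_fov"],k["cx"],k["cy"],k["D"],np.round(k["T"],4).tolist())
    for t in("stand_mid","press","handle_grip","finished_a","bowl","bottle","driver","tin","bin","ram_face","table_centre"):
        try: print(t,[(r["bbox"],round(r["conf"],2)) for r in cut_out(c,t)])
        except Exception as e: print(t,e)
o=get_obs();print(o["position"],o["tool_rot"],o["time"],o["grip_width"])
E
```

```text
pics
side 42.983989357412064 256.9517561617888 194.70583617974447 [0.0332562 0.        0.        0.        0.       ] [[0.8036, -0.435, 0.4062, -0.112], [-0.5951, -0.5775, 0.5589, -0.8129], [-0.0085, -0.6909, -0.7229, 1.2969], [0.0, 0.0, 0.0, 1.0]]
stand_mid [([229.1, 312.9, 259.6, 357.0], 0.93), ([190.8, 210.0, 223.5, 239.8], 0.9), ([136.8, 207.1, 168.4, 235.2], 0.89), ([245.8, 194.6, 274.2, 226.5], 0.88), ([154.1, 169.4, 174.7, 202.9], 0.73)]
press [([284.1, 155.6, 361.7, 255.5], 0.7)]
handle_grip [([285.5, 189.1, 346.8, 223.7], 0.89), ([295.3, 171.5, 309.5, 198.0], 0.47)]
finished_a [([295.4, 169.3, 309.8, 196.5], 0.86), ([271.4, 144.9, 292.3, 176.9], 0.82), ([284.2, 154.4, 362.1, 256.8], 0.18)]
bowl [([209.8, 167.9, 242.7, 193.9], 0.55), ([245.4, 193.0, 275.2, 225.1], 0.32)]
bottle [([361.7, 277.4, 377.0, 303.5], 0.82), ([284.5, 193.6, 345.9, 222.2], 0.67)]
driver [([247.7, 283.0, 270.3, 308.7], 0.67)]
tin []
bin [([200.2, 132.6, 231.4, 163.8], 0.7)]
ram_face [([317.1, 159.8, 332.5, 178.3], 0.81), ([285.4, 191.8, 347.6, 223.2], 0.44)]
table_centre [([285.7, 157.8, 361.7, 257.5], 
[... 576 characters left out ...]
.6, 248.8, 138.6], 0.71), ([296.3, 142.4, 323.7, 198.2], 0.55), ([192.3, 114.9, 214.1, 138.1], 0.54)]
bowl [([295.2, 142.9, 321.0, 198.4], 0.74), ([171.4, 163.2, 200.2, 190.3], 0.72)]
bottle [([344.1, 154.1, 355.0, 163.9], 0.54), ([296.3, 144.0, 323.7, 198.1], 0.29)]
driver [([287.8, 223.6, 306.3, 232.9], 0.72)]
tin [([357.0, 190.2, 373.6, 211.8], 0.71)]
bin [([130.4, 143.9, 149.6, 174.1], 0.82), ([296.3, 144.2, 323.6, 195.9], 0.39)]
ram_face [([287.8, 134.4, 297.0, 143.0], 0.41)]
table_centre [([267.4, 109.7, 325.5, 196.7], 0.63), ([223.0, 163.0, 243.2, 193.2], 0.34)]
[0.23862159 0.57762041 0.24454293] [ 1.94637436e-01  9.80875256e-01 -1.55247411e-05  6.21219376e-06] 1.2 0.08669854081031761
```

Run:
```python
import cv2,numpy as np
a=cv2.imread("pics/a.png");b=cv2.imread("pics/b.png")
cv2.imwrite("pics/a2.png",cv2.resize(a[130:370,110:390],None,fx=2.5,fy=2.5,interpolation=2))
cv2.imwrite("pics/b2.png",cv2.resize(b[100:280,120:385],None,fx=3,fy=3,interpolation=2))
```

```text
(no output)
```

View pics/a2.png

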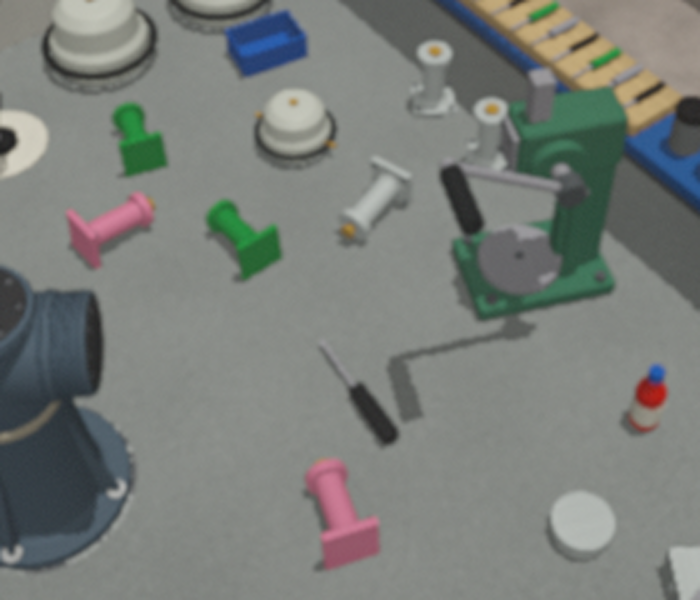

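View pics/b2.png

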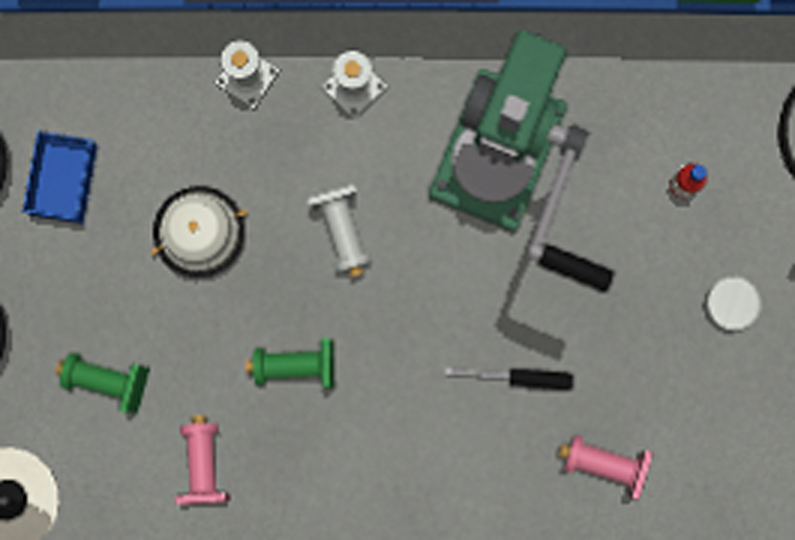

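Aluminium candidates, by top-image pixel: greyish stand lying at (233,177); greens at (153,227) and (217,224); pinks at (187,252) and (321,254); upright finished stands at (203,126) and (238,127). By the description (aluminium, lying, head towards the robot) it is the one at (233,177), side pixel (260,210). The press table is at about (283,155) and the black grip at about (312,189) in the top view.

```bash
cat > h.py <<'E'
import numpy as np,cv2
from rig import *
from scipy.optimize import minimize,least_squares
from scipy.spatial.transform import Rotation as R
def K(c):
    k=get_calibration(c);f=192/np.tan(np.radians(k["vertical_fov"]/2))
    T=np.linalg.inv(np.array(k["T"]));return np.array([[f,0,k["cx"]],[0,f,k["cy"]],[0,0,1.]]),np.array(k["D"],float),T
def proj(c,P):
    M,D,T=K(c);return cv2.projectPoints(np.asarray(P,float).reshape(-1,1,3),cv2.Rodrigues(T[:3,:3])[0],T[:3,3],M,D)[0][:,0]
def sil(c,parts,S=8):
    m=np.zeros((384*S//2,512*S//2),np.uint8)
    for P in parts:
        h=cv2.convexHull(((proj(c,P)+.5)*S/2*16-8).astype(np.float32)).round().astype(np.int32)
        cv2.fillConvexPoly(m,h,255,shift=4)
    return cv2.resize(m,(512,384),interpolation=cv2.INTER_AREA)/255.
def box(x0,x1,y0,y1,z0,z1): return np.array([[x,y,z] for x in(x0,x1) for y in(y0,y1) for z in(z0,z1)])
def cyl(r,z0,z1):
    t=np.linspace(0,2*np.pi,24,False);return np.array([[r*np.cos(a),r*np.sin(a),z] for a in t for z in(z0,z1)])
STAND=[box(-.032,.032,-.032,.032,0,.01),cyl(.017,.01,.09),cyl(.025,.09,.102),cyl(.011,.102,.114)]
def lying(p):  # x,y of mid, yaw of head dir
    h=np.array([np.cos(p[2]),np.sin(p[2]),0]);t=np.radians(4)
    z=h*np.cos(t)-np.array([0,0,np.sin(t)]);y=np.cross([0,0,1],h);x=np.cross(y,z)
    Rm=np.c_[x,y,z];foot=np.array([p[0],p[1],0])-z*.051;foot[2]=.0326
    return [q@Rm.T+foot for q in STAND]
def yawed(parts,p):
    c,s=np.cos(p[2]),np.sin(p[2]);Rm=np.array([[c,-s,0],[s,c,0],[0,0,1]])
    return [q@Rm.T+[p[0],p[1],0] for q in parts]
def best(c,t,px):
    for r in cut_out(c,t):
        l,u,q,w=r["bbox"]
        if l-3<=px[0]<=q+3 and u-3<=px[1]<=w+3: return np.array(r["region"],float)
def fit(model,masks,p0,d=(.02,.02,.2)):
    f=lambda p:sum(np.abs(sil(c,model(p))-m).sum() for c,m in masks.items())
    s=np.array([p0]+[np.array(p0)+np.eye(3)[i]*d[i] for i in range(3)])
    r=minimize(f,p0,method="Nelder-Mead",options=dict(initial_simplex=s,xatol=2e-4,fatol=.05,maxiter=200))
    return r.x,r.fun,{c:(round(m.sum()),round(sil(c,model(r.x)).sum())) for c,m in masks.items()}
PRESS=[box(-.075,.115,-.065,.065,0,.026),box(.044,.106,-.023,.023,.02,.22),box(-.038,.106,-.032,.032,.215,.3),cyl(.055,.02,.04)]
E
python3 - <<'E'
from h import *
A=camera("side");B=camera("top");im={"side":A,"top":B}
cv2.imwrite("pics/c.png",cv2.resize(cv2.cvtColor(np.hstack([A[180:240,225:295],B[150:210,200:270]]),4),None,fx=5,fy=5,interpolation=cv2.INTER_CUBIC))
m={"side":best("side","stand_mid",(260,210)),"top":best("top","stand_mid",(233,177))}
for k in("both","side","top"):
    mm=m if k=="both" else {k:m[k]}
    print("stand",k,fit(lying,mm,(.46,.07,np.radians(-162))))
m={"side":best("side","press",(320,210)),"top":best("top","press",(285,150))}
for c in m:
    # green pixels of the press as cross-check
    hsv=cv2.cvtColor(im[c],cv2.COLOR_RGB2HSV);print(c,m[c].sum())
for k in("both","side","top"):
    mm=m if k=="both" else {k:m[k]}
    print("press",k,fit(lambda p:yawed(PRESS,p),mm,(.55,-.13,np.radians(-20))))
# black grip
pts={}
for c,(l,u,r,w) in {"side":(284,188,306,228),"top":(294,172,328,202)}.items():
    g=im[c][u:w,l:r].max(2)
    n,lab,st,ce=cv2.connectedComponentsWithStats((g<60).astype(np.uint8))
    i=1+st[1:,4].argmax();pts[c]=ce[i]+[l,u];print(c,pts[c],st[i])
s=least_squares(lambda X:np.r_[(proj("side",X)[0]-pts["side"]),(proj("top",X)[0]-pts["top"])],[.45,-.2,.33])
print("grip",s.x,s.fun)
E
```

```text
Traceback (most recent call last):
  File "h.py", line 35, in fit
    r=minimize(f,p0,method="Nelder-Mead",options=dict(initial_simplex=s,xatol=2e-4,fatol=.05,maxiter=200))
  File "h.py", line 33, in <lambda>
    f=lambda p:sum(np.abs(sil(c,model(p))-m).sum() for c,m in masks.items())
               ~~~^^^^^^^^^^^^^^^^^^^^^^^^^^^^^^^^^^^^^^^^^^^^^^^^^^^^^^^^^^
  File "h.py", line 33, in <genexpr>
    f=lambda p:sum(np.abs(sil(c,model(p))-m).sum() for c,m in masks.items())
                          ~~~~~~~~~~~~~~~^~
TypeError: unsupported operand type(s) for -: 'float' and 'NoneType'
```

View pics/c.png

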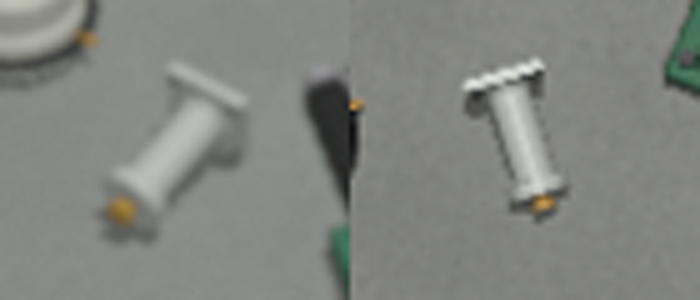

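The crop confirms the choice: it is the uncoloured aluminium stand, with its brass bush at side (249,222) and top (238,191), head towards the robot. The network missed it once, so I'll retry with a fresh picture.

```bash
cat >> h.py <<'E'
def seek(c,t,px,n=5):
    for _ in range(n):
        im=camera(c);m=best(c,t,px)
        if m is not None: return m
    print("missed",c,t)
E
cat > meas.py <<'E'
from h import *
A=camera("side");B=camera("top");im={"side":A,"top":B}
def run(n,model,m,p0):
    m={k:v for k,v in m.items() if v is not None}
    for mm in [m]+[{k:m[k]} for k in m]: print(n,list(mm),fit(model,mm,p0),flush=True)
run("stand",lying,{"side":seek("side","stand_mid",(260,210)),"top":seek("top","stand_mid",(233,177))},(.46,.07,np.radians(-162)))
run("press",lambda p:yawed(PRESS,p),{"side":seek("side","press",(320,210)),"top":seek("top","press",(285,150))},(.55,-.13,np.radians(-20)))
pts={}
for c,(l,u,r,w) in {"side":(284,188,306,228),"top":(294,172,328,202)}.items():
    g=im[c][u:w,l:r].max(2)
    n,lab,st,ce=cv2.connectedComponentsWithStats((g<60).astype(np.uint8))
    i=1+st[1:,4].argmax();pts[c]=ce[i]+[l,u];print(c,pts[c],st[i])
s=least_squares(lambda X:np.r_[(proj("side",X)[0]-pts["side"]),(proj("top",X)[0]-pts["top"])],[.45,-.2,.33])
print("grip",s.x,s.fun,get_obs()["time"])
E
python3 meas.py
```

```text
stand ['side', 'top'] (array([ 0.55895699,  0.10161541, -2.81100959]), np.float64(124.78039215686273), {'side': (470, 483), 'top': (312, 298)})
stand ['side'] (array([ 0.55903298,  0.10485826, -2.78381083]), np.float64(53.41176470588235), {'side': (470, 483)})
stand ['top'] (array([ 0.56009987,  0.09878211, -2.83257203]), np.float64(43.705882352941174), {'top': (312, 299)})
press ['side', 'top'] (array([ 0.65279217, -0.09781604, -0.38591576]), np.float64(1391.8666666666668), {'side': (4570, 4350), 'top': (2278, 1874)})
press ['side'] (array([ 0.65449419, -0.09545671, -0.39256034]), np.float64(849.9843137254901), {'side': (4570, 4340)})
press ['top'] (array([ 0.65299046, -0.10003256, -0.37257296]), np.float64(507.86274509803917), {'top': (2278, 1875)})
side [294.25471698 209.71226415] [  3   9  16  27 212]
top [311.66847826 189.05434783] [  5  10  25  15 184]
grip [ 0.47904761 -0.16885742  0.32862495] [ 0.18477944 -0.03131937 -0.12580371  0.19844349] 1.9
```

```bash
cat >> h.py <<'E'
STM=np.array([.559,.1015]);SY=-2.815
PX=np.array([.653,-.098]);PYAW=-.386
def tool(head,pitch,flip=False):   # heading, pitch below level (deg); y = left of heading, or right if flip
    p=np.radians(pitch);z=np.array([np.cos(head)*np.cos(p),np.sin(head)*np.cos(p),-np.sin(p)])
    y=np.array([-np.sin(head),np.cos(head),0])*(-1 if flip else 1);return np.c_[np.cross(y,z),y,z]
def cur():
    o=get_obs();return np.array(o["position"]),R.from_quat(o["tool_rot"]).as_matrix(),o
def rel(goal,G,p=None,Q=None):
    if p is None: p,Q,_=cur()
    return np.round(np.r_[Q.T@(goal-p)/.08,R.from_matrix(Q.T@G).as_rotvec()/(np.pi/2)],3)
def press2w(v): c,s=np.cos(PYAW),np.sin(PYAW);return np.array([PX[0]+c*v[0]-s*v[1],PX[1]+s*v[0]+c*v[1],v[2]])
def grasp(): 
    h=np.array([np.cos(SY),np.sin(SY),0]);t=np.radians(4);zs=h*np.cos(t)-np.array([0,0,np.sin(t)])
    foot=np.array([*STM,0])-zs*.051;foot[2]=.0326
    G=tool(SY+np.pi,51);return foot+zs*.058-.003*G[:,2],G
E
python3 - <<'E'
from h import *
g,G=grasp();pre=g-.11*G[:,2];p,Q,_=cur()
print("grasp",g,"pre",pre)
via=np.array([.40,.20,.25]);print("to via",rel(via,Q),np.linalg.norm(via-p))
print("turn at via -> ",rel(via,G,via,Q)); print("via->pre in G axes",rel(pre,G,via,G)); print("pre->grasp",rel(g,G,pre,G))
E
```

```text
grasp [0.550598   0.09865406 0.03088556] pre [0.48503193 0.07644538 0.11637162]
to via [-3.667 -3.592 -0.068  0.     0.     0.   ] 0.4107064110108828
turn at via ->  [ 0.     0.     0.    -0.156 -0.414 -0.439]
via->pre in G axes [ 0.654 -1.804  1.62   0.     0.     0.   ]
pre->grasp [-0.    -0.     1.375  0.     0.     0.   ]
```

```bash
python3 -m inch '[-0.917,-0.898,-0.017,0,0,0,-0.917,-0.898,-0.017,0,0,0,-0.917,-0.898,-0.017,0,0,0,-0.917,-0.898,-0.017,0,0,0]' 87 60
python3 -m inch '[-0.917,-0.898,-0.017,0,0,0,-0.917,-0.898,-0.017,0,0,0,-0.917,-0.898,-0.017,0,0,0,-0.917,-0.898,-0.017,0,0,0]'
python3 -m inch '[-0.917,-0.898,-0.017,0,0,0,-0.917,-0.898,-0.017,0,0,0,-0.917,-0.898,-0.017,0,0,0,-0.917,-0.898,-0.017,0,0,0]'
python3 -m inch '[-0.917,-0.898,-0.017,0,0,0,-0.917,-0.898,-0.017,0,0,0,-0.917,-0.898,-0.017,0,0,0,-0.917,-0.898,-0.017,0,0,0]'
python3 -m inch '[0,0,0,-0.156,-0.414,-0.439,0,0,0,-0.156,-0.414,-0.439,0,0,0,-0.156,-0.414,-0.439,0,0,0,-0.156,-0.414,-0.439,0,0,0,-0.156,-0.414,-0.439,0,0,0,-0.156,-0.414,-0.439,0,0,0,-0.156,-0.414,-0.439,0,0,0,-0.156,-0.414,-0.439,0,0,0,-0.156,-0.414,-0.439,0,0,0,-0.156,-0.414,-0.439]'
python3 - <<'E'
from h import *
p,Q,o=cur();g,G=grasp();pre=g-.11*G[:,2]
print(o["q"],o["time"],p,rel(pre,G))
E
```

```text
time: 2.23
position: [0.2798, 0.4797, 0.2459]
tool_rot: [0.196, 0.981, -0.002, -0.0]
ft_force: [-0.0, -0.1, 0.0]
grip_width: 0.0867
grip_force: 0.0
time: 2.57
position: [0.3204, 0.3866, 0.2474]
tool_rot: [0.196, 0.981, -0.0, 0.0]
ft_force: [-0.4, 0.8, 0.2]
grip_width: 0.087
grip_force: 0.0
time: 2.9
position: [0.3613, 0.2932, 0.2489]
tool_rot: [0.196, 0.981, 0.0, 0.001]
ft_force: [-0.3, 0.8, 0.4]
grip_width: 0.087
grip_force: 0.0
time: 3.23
position: [0.4025, 0.1993, 0.2504]
tool_rot: [0.196, 0.981, 0.0, 0.001]
ft_force: [0.2, 0.0, -0.2]
grip_width: 0.0868
grip_force: 0.0
time: 4.07
position: [0.3985, 0.2128, 0.2523]
tool_rot: [-0.12, 0.947, 0.069, 0.29]
ft_force: [-0.3, 0.2, 0.6]
grip_width: 0.0869
grip_force: 0.0
[ 0.17289436  0.16452731  2.25166857  0.69237247  0.16689895 -2.30274266] 4.0667 [0.39845731 0.21278141 0.25228105] [ 0.41  -2.033  1.632  0.01  -0.049 -0.052]
```

```bash
python3 -m inch '[0.2,-1,0.5,0,0,0,0.2,-1,0.5,0,0,0,0.2,-1,0.5,0,0,0,0.2,-1,0.5,0,0,0]'
python3 -m inch '[0.2,-1,0.5,0,0,0,0.2,-1,0.5,0,0,0,0.2,-1,0.5,0,0,0,0.2,-1,0.5,0,0,0,0.2,-1,0.5,0,0,0]'
python3 - <<'E'
from h import *
p,Q,o=cur();g,G=grasp();pre=g-.11*G[:,2]
print(np.round(o["q"],3),o["time"],p,rel(pre,G))
E
```

```text
time: 4.4
position: [0.4356, 0.1475, 0.2279]
tool_rot: [-0.113, 0.953, 0.063, 0.275]
ft_force: [0.8, 0.4, -0.2]
grip_width: 0.0871
grip_force: 0.0
time: 4.82
position: [0.4736, 0.0875, 0.2107]
tool_rot: [-0.112, 0.959, 0.053, 0.253]
ft_force: [-0.1, -0.5, -0.8]
grip_width: 0.0871
grip_force: 0.0
[-0.207  0.301  2.183  0.929  0.321 -2.853] 4.8167 [0.47357053 0.08745276 0.21065615] [ 0.491 -0.222  1.067 -0.005 -0.1   -0.06 ]
```

```bash
cat >> h.py <<'E'
def fk(q,k):
    H,b,L1,L2,e,Lt,c,a=k;ry=lambda t:R.from_euler('y',t).as_matrix();rz=lambda t:R.from_euler('z',t).as_matrix()
    A=rz(q[0]);U=A@ry(q[1]);F=A@ry(q[1]+q[2]);W=F@rz(q[3])@ry(q[4])@rz(q[5]+c)
    return A@[a,b,H]+U@[0,0,L1]+F@[e,0,L2]+W@[0,0,Lt],W
E
cat > kin.py <<'E'
from h import *
D=[([1,.527,1.433,0,1.181,-.178],[.23862,.57762,.24454],[.19463744,.98087526,0,0]),
([.17289436,.16452731,2.25166857,.69237247,.16689895,-2.30274266],[.39845731,.21278141,.25228105],[-.12,.947,.069,.29])]
p,Q,o=cur();D.append((o["q"],p,o["tool_rot"]))
def res(k):
    r=[]
    for q,x,t in D:
        y,W=fk(q,k);r+=list(y-x)+list(.1*R.from_matrix(W.T@R.from_quat(t).as_matrix()).as_rotvec())
    return r
bst=min((least_squares(res,[.3,b,.4,.4,0,.2,c,0]) for c in(-1.57,0,1.57,3.1) for b in(-.1,.1)),key=lambda s:s.cost)
print(np.round(bst.x,4),bst.cost);print(np.round(np.array(res(bst.x)).reshape(-1,6),4))
np.save("k.npy",bst.x)
E
python3 kin.py
```

```text
[2.7360e-01 1.1120e-01 5.8710e-01 3.9070e-01 1.1430e-01 2.8260e-01
 1.5704e+00 1.4000e-03] 2.2787198257942018e-08
[[ 0.0001 -0.      0.      0.0001  0.     -0.0001]
 [-0.      0.0001 -0.0001  0.     -0.0001  0.    ]
 [ 0.     -0.      0.0001 -0.     -0.      0.    ]]
```

```bash
cat >> h.py <<'E'
LO=np.array([-3.08,-.75,.22,-1.43,0,-2.85]);HI=np.array([3.08,2.2,2.44,4.57,2.65,2.85])
def ik(p,G,seeds=14,rng=np.random.default_rng(0)):
    k=np.load("k.npy");out=[]
    for i in range(seeds):
        q0=LO+(HI-LO)*rng.random(6);q0[:3]=[np.arctan2(p[1],p[0])-.2,.6,1.6]
        def f(q):
            x,W=fk(q,k);return np.r_[x-p,.2*R.from_matrix(W.T@G).as_rotvec()]
        s=least_squares(f,q0,bounds=(LO,HI),max_nfev=60)
        if s.cost<1e-8 and not any(np.abs(s.x-o).max()<.05 for o in out): out.append(s.x)
    return out
E
python3 - <<'E'
from h import *
h=np.array([np.cos(SY),np.sin(SY),0]);t=np.radians(4);zs=h*np.cos(t)-np.array([0,0,np.sin(t)])
foot=np.array([*STM,0])-zs*.051;foot[2]=.0326;gp=foot+zs*.058
for a in(35,30):
  for fl in(0,1):
    G=tool(SY+np.pi,86-a,fl)
    for n,b in(("grasp",.003),("pre",.09)):
        for q in ik(gp-b*G[:,2],G): print(a,fl,n,np.round(q,2))
    for hd in(-.2,-.4,-.6):
      G=tool(hd,a,fl)
      for n,x in(("fin",0),("ent",-.15)):
        for q in ik(press2w([x,0,.098])-.003*G[:,2],G): print(a,fl,hd,n,np.round(q,2))
E
```

```text
35 0 grasp [-0.19  0.88  2.19  2.58  0.62  1.63]
35 0 pre [-0.27  0.71  2.33  2.46  0.6   1.68]
35 0 -0.2 fin [-0.38  0.83  2.08  2.92  0.74  1.63]
35 0 -0.4 fin [-0.27  0.83  2.06  3.3   0.71  1.52]
35 0 -0.4 ent [-0.21  0.94  2.41  3.31  1.17  1.61]
35 0 -0.6 fin [-0.17  0.83  2.    3.71  0.68  1.37]
35 0 -0.6 ent [-0.06  0.89  2.33  3.65  1.03  1.62]
35 1 grasp [-0.19  0.88  2.19  2.58  0.62 -1.51]
35 1 pre [-0.27  0.71  2.33  2.46  0.6  -1.46]
35 1 -0.2 fin [-0.38  0.83  2.08  2.92  0.74 -1.51]
35 1 -0.4 fin [-0.27  0.83  2.06  3.3   0.71 -1.62]
35 1 -0.4 ent [-0.21  0.94  2.41  3.31  1.17 -1.53]
35 1 -0.6 fin [-0.17  0.83  2.    3.71  0.68 -1.78]
35 1 -0.6 ent [-0.06  0.89  2.33  3.65  1.03 -1.53]
30 0 grasp [-0.16  0.83  2.14  2.5   0.45  1.75]
30 0 pre [-0.23  0.64  2.25  2.29  0.4   1.91]
30 0 -0.2 fin [-0.39  0.89  2.11  2.93  0.91  1.6 ]
30 0 -0.4 fin [-0.27  0.89  2.08  3.29  0.88  1.54]
30 0 -0.6 fin [-0.16  0.88  2.02  3.67  0.83  1.43]
30 0 -0.6 ent [-0.04  0.97  2.35  3.66  1.2   1.67]
30 1 grasp [-0.16  0.83  2.14  2.5   0.45 -1.39]
30 1 pre [-0.23  0.64  2.25  2.29  0.4  -1.23]
30 1 -0.2 fin [-0.39  0.89  2.11  2.93  0.91 -1.54]
30 1 -0.4 fin [-0.27  0.89  2.08  3.29  0.88 -1.6 ]
30 1 -0.6 fin [-0.16  0.88  2.02  3.67  0.83 -1.71]
30 1 -0.6 ent [-0.04  0.97  2.35  3.66  1.2  -1.47]
```

```bash
python3 -m inch '[0,0,0,0,0,0.95,0,0,0,0,0,0.95,0,0,0,0,0,0.95,0,0,0,0,0,0.95,0,0,0,0,0,0.95,0,0,0,0,0,0.95,0,0,0,0,0,0.95,0,0,0,0,0,0.95,0,0,0,0,0,0.95,0,0,0,0,0,0.95,0,0,0,0,0,0.95,0,0,0,0,0,0.95,0,0,0,0,0,0.95]'
python3 -m inch '[0,0,0,0,0,0.95,0,0,0,0,0,0.95,0,0,0,0,0,0.95,0,0,0,0,0,0.95,0,0,0,0,0,0.95,0,0,0,0,0,0.95,0,0,0,0,0,0.95,0,0,0,0,0,0.95,0,0,0,0,0,0.95,0,0,0,0,0,0.95,0,0,0,0,0,0.95,0,0,0,0,0,0.95,0,0,0,0,0,0.95]'
sed -i 's/G=tool(SY+np.pi,51);return/G=tool(SY+np.pi,51,True);return/' h.py
python3 - <<'E'
from h import *
p,Q,o=cur();g,G=grasp();pre=g-.087*G[:,2]
print(np.round(o["q"],3),o["time"],p,rel(pre,G))
E
```

```text
time: 5.9
position: [0.472, 0.0885, 0.2111]
tool_rot: [0.569, 0.781, 0.211, 0.149]
ft_force: [-0.3, 0.0, 0.2]
grip_width: 0.0869
grip_force: 0.0
time: 6.98
position: [0.4727, 0.0877, 0.2111]
tool_rot: [0.947, 0.188, 0.257, -0.033]
ft_force: [0.6, 0.6, 0.1]
grip_width: 0.0872
grip_force: 0.0
[-0.206  0.298  2.184  0.929  0.321  0.13 ] 6.9833 [0.47265487 0.08772317 0.2110962 ] [-0.47   0.151  1.36  -0.002  0.1    0.042]
```

```bash
python3 -m inch '[-0.24,0.08,0.68,0,0.05,0.02,-0.24,0.08,0.68,0,0.05,0.02,-0.24,0.08,0.68,0,0.05,0.02,-0.24,0.08,0.68,0,0.05,0.02]'
python3 -m inch '[-0.24,0.08,0.68,0,0.05,0.02,-0.24,0.08,0.68,0,0.05,0.02,-0.24,0.08,0.68,0,0.05,0.02,-0.24,0.08,0.68,0,0.05,0.02,-0.24,0.08,0.68,0,0.05,0.02,-0.24,0.08,0.68,0,0.05,0.02]'
python3 - <<'E'
from h import *
p,Q,o=cur();g,G=grasp();pre=g-.087*G[:,2]
print(np.round(o["q"],3),o["time"],p,rel(pre,G),rel(g,G))
E
```

```text
time: 7.32
position: [0.4828, 0.0945, 0.1742]
tool_rot: [0.939, 0.183, 0.286, -0.057]
ft_force: [-0.3, 0.9, -0.7]
grip_width: 0.0869
grip_force: 0.0
time: 7.82
position: [0.498, 0.0941, 0.1177]
tool_rot: [0.93, 0.164, 0.32, -0.069]
ft_force: [0.1, 0.5, -0.2]
grip_width: 0.0869
grip_force: 0.0
[-0.254  0.637  2.299  2.29   0.516 -1.282] 7.8167 [0.49804058 0.0941179  0.11771072] [-0.185  0.161  0.155 -0.024  0.009  0.006] [-0.17   0.203  1.242 -0.024  0.009  0.006]
```

```bash
python3 -m inch '[-0.185,0.161,0.155,-0.024,0.009,0.006,-0.185,0.161,0.155,-0.024,0.009,0.006,-0.185,0.161,0.155,-0.024,0.009,0.006,-0.185,0.161,0.155,-0.024,0.009,0.006]'
python3 - <<'E'
from h import *
p,Q,o=cur();g,G=grasp()
print(np.round(o["q"],3),o["time"],p,rel(g,G))
im=cv2.cvtColor(np.vstack([camera("side")[150:250,180:330],camera("top")[120:220,160:310]]),4)
cv2.imwrite("pics/d.png",cv2.resize(im,None,fx=3,fy=3,interpolation=2))
E
```

```text
time: 8.15
position: [0.4996, 0.0809, 0.1003]
tool_rot: [0.93, 0.153, 0.331, -0.055]
ft_force: [0.6, -0.3, 0.9]
grip_width: 0.087
grip_force: 0.0
[-0.271  0.705  2.325  2.454  0.595 -1.459] 8.15 [0.49960781 0.08092108 0.10030486] [-0.026 -0.006  1.099  0.    -0.003 -0.   ]
```

View pics/d.png

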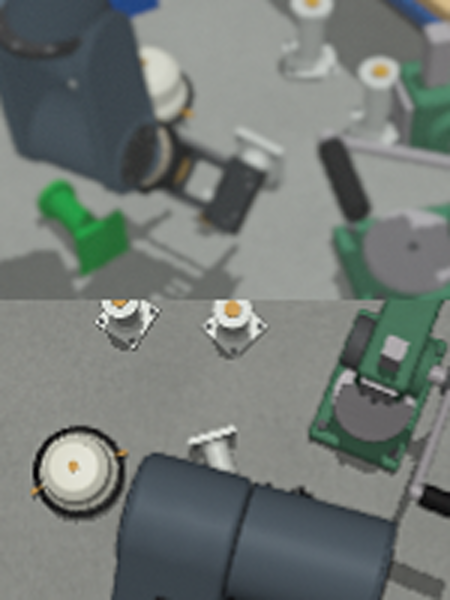

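The picture shows the gripper astride the stand's line: foot at top px about (230,167), fingers just behind it, bowl clear to the left. Going in.

```bash
python3 -m inch '[-0.026,-0.006,0.2,0,0,0,-0.026,-0.006,0.4,0,0,0,-0.026,-0.006,0.6,0,0,0,-0.026,-0.006,0.8,0,0,0,-0.026,-0.006,0.8,0,0,0]'
python3 -m inch '[0,0,0.1,0,0,0,0,0,0.2,0,0,0,0,0,0.3,0,0,0,0,0,0.3,0,0,0,0,0,0.3,0,0,0]'
python3 - <<'E'
from h import *
p,Q,o=cur();g,G=grasp()
print(np.round(o["q"],3),p,rel(g,G),np.round(o["ft_force"],1))
E
```

```text
time: 8.67
position: [0.5385, 0.0934, 0.0482]
tool_rot: [0.929, 0.153, 0.332, -0.054]
ft_force: [0.4, 0.7, 0.4]
grip_width: 0.0868
grip_force: 0.0
time: 9.08
position: [0.5507, 0.0978, 0.0295]
tool_rot: [0.93, 0.152, 0.331, -0.054]
ft_force: [-0.1, -0.3, -0.4]
grip_width: 0.0867
grip_force: 0.0
[-0.187  0.882  2.192  2.586  0.625 -1.514] [0.55065495 0.09779206 0.02952368] [ 0.013 -0.01  -0.011  0.001 -0.002 -0.001] [-0.1 -0.3 -0.4]
```

```bash
python3 -m inch '[0,0,0,0,0,0,0,0,0,0,0,0,0,0,0,0,0,0,0,0,0,0,0,0,0,0,0,0,0,0,0,0,0,0,0,0,0,0,0,0,0,0,0,0,0,0,0,0,0,0,0,0,0,0,0,0,0,0,0,0]' 20 55
python3 - <<'E'
from h import *
p,Q,o=cur();up=p+np.array([-.02,0,.14])
print(np.round(o["q"],3),rel(up,Q))
E
```

```text
time: 9.92
position: [0.5506, 0.0977, 0.0296]
tool_rot: [0.93, 0.152, 0.331, -0.054]
ft_force: [-0.1, 0.6, -0.7]
grip_width: 0.0328
grip_force: 54.9
[-0.187  0.882  2.192  2.586  0.625 -1.514] [ 0.921 -0.079 -1.507  0.     0.     0.   ]
```

Run:
```python
from h import *
p,Q,o=cur();z=Q[:,2];print("pitch",np.degrees(np.arcsin(-z[2])),"head",np.arctan2(z[1],z[0]))
def show(n,P,G,p0,Q0):
    print(n,np.round(P,3),rel(P,G,p0,Q0),[np.round(q,2) for q in ik(P,G,8)])
L1=p+[0,0,.06];show("l1",L1,Q,p,Q)
G2=tool(.32,38,True);L2=p+[-.01,-.01,.13];show("l2",L2,G2,L1,Q)
G3=tool(.32,38,False);show("roll",L2,G3,L2,G2)
G4=tool(-.5,35,False);E=press2w([-.11,.0,0]);E[2]=.125;show("ent",E,G4,L2,G3)
```

```text
pitch 50.84748084397474 head 0.3235109936568526
l1 [0.551 0.098 0.09 ] [ 0.474  0.    -0.582  0.     0.     0.   ] [array([-0.19,  0.72,  2.19,  2.43,  0.49, -1.33])]
l2 [0.541 0.088 0.16 ] [ 0.43   0.079 -0.778 -0.002  0.143  0.002] [array([-0.29,  0.66,  2.32,  2.45,  0.78, -1.44])]
roll [0.541 0.088 0.16 ] [0. 0. 0. 0. 0. 2.] [array([-0.29,  0.66,  2.32,  2.45,  0.78,  1.7 ])]
ent [ 0.551 -0.057  0.125] [ 0.613 -1.753 -0.083  0.42  -0.031  0.311] [array([-0.17,  0.79,  2.28,  3.49,  0.89,  1.54])]
```

```bash
python3 -m inch '[0.1,0,-0.12,0,0,0,0.2,0,-0.24,0,0,0,0.3,0,-0.36,0,0,0,0.474,0,-0.582,0,0,0,0.474,0,-0.582,0,0,0]'
python3 -m inch '[0.2,0.04,-0.39,0,0.07,0,0.43,0.08,-0.78,0,0.143,0,0.43,0.08,-0.78,0,0.143,0,0.43,0.08,-0.78,0,0.143,0]'
python3 -m inch '[0,0,0,0,0,0.06,0,0,0,0,0,0.13,0,0,0,0,0,0.2,0,0,0,0,0,0.27,0,0,0,0,0,0.34,0,0,0,0,0,0.41,0,0,0,0,0,0.48,0,0,0,0,0,0.55,0,0,0,0,0,0.62,0,0,0,0,0,0.69,0,0,0,0,0,0.76,0,0,0,0,0,0.83,0,0,0,0,0,0.9,0,0,0,0,0,0.95,0,0,0,0,0,1,0,0,0,0,0,1]'
python3 -m inch '[0,0,0,0,0,0.06,0,0,0,0,0,0.13,0,0,0,0,0,0.2,0,0,0,0,0,0.27,0,0,0,0,0,0.34,0,0,0,0,0,0.41,0,0,0,0,0,0.48,0,0,0,0,0,0.55,0,0,0,0,0,0.62,0,0,0,0,0,0.69,0,0,0,0,0,0.76,0,0,0,0,0,0.83,0,0,0,0,0,0.9,0,0,0,0,0,0.95,0,0,0,0,0,1,0,0,0,0,0,1]'
python3 - <<'E'
from h import *
p,Q,o=cur();z=Q[:,2];print("pitch",np.degrees(np.arcsin(-z[2])),"head",np.arctan2(z[1],z[0]),np.round(o["q"],2),p)
G4=tool(-.5,35,False);E=press2w([-.11,.0,0]);E[2]=.125;print(rel(E,G4))
im=cv2.cvtColor(np.vstack([camera("side")[150:250,180:330],camera("top")[120:220,160:310]]),4)
cv2.imwrite("pics/e.png",cv2.resize(im,None,fx=3,fy=3,interpolation=2))
E
```

```text
time: 10.33
position: [0.5508, 0.0979, 0.092]
tool_rot: [0.929, 0.152, 0.332, -0.053]
ft_force: [1.1, 0.2, -2.7]
grip_width: 0.0328
grip_force: 55.0
time: 10.67
position: [0.5391, 0.0868, 0.1584]
tool_rot: [0.888, 0.144, 0.43, -0.07]
ft_force: [0.0, 0.1, -3.8]
grip_width: 0.0326
grip_force: 55.0
time: 12.0
position: [0.5409, 0.0877, 0.158]
tool_rot: [0.73, -0.526, 0.255, -0.355]
ft_force: [0.2, 0.2, -3.5]
grip_width: 0.0329
grip_force: 55.0
time: 13.33
position: [0.5409, 0.0877, 0.1586]
tool_rot: [-0.145, 0.887, 0.07, 0.432]
ft_force: [0.2, 0.4, -3.0]
grip_width: 0.0331
grip_force: 55.0
pitch 38.10053879091271 head 0.3239085237465482 [-0.29  0.66  2.32  2.44  0.78  1.7 ] [0.54087366 0.08766988 0.15858527]
[ 0.611 -1.75  -0.097  0.421 -0.032  0.313]
```

View pics/e.png

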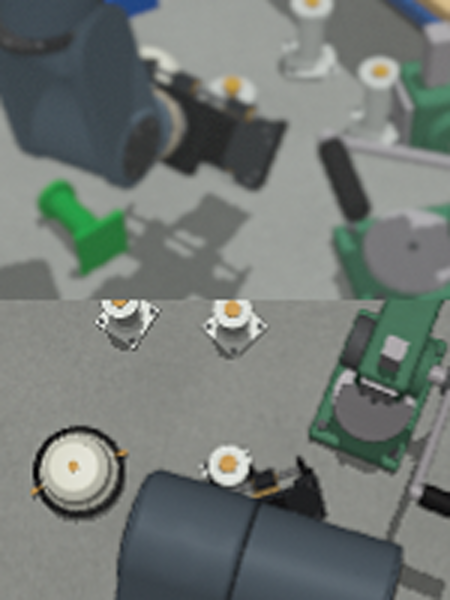

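The stand is held with its bush up: bush at side (257,178), top (236,274→ crop 228,463). Next is the entrance to the press.

```bash
python3 -m inch '[0.08,-0.22,-0.01,0.05,0,0.04,0.15,-0.44,-0.02,0.1,-0.01,0.08,0.23,-0.66,-0.04,0.16,-0.01,0.12,0.31,-0.875,-0.05,0.21,-0.016,0.157,0.31,-0.875,-0.05,0.21,-0.016,0.157,0.31,-0.875,-0.05,0.21,-0.016,0.157]'
python3 - <<'E'
from h import *
p,Q,o=cur();print(np.round(o["q"],2),p)
G4=tool(-.5,35,False);E=press2w([-.11,.0,0]);E[2]=.125;print(rel(E,G4))
E
```

```text
time: 13.93
position: [0.5454, 0.0163, 0.1419]
tool_rot: [0.036, 0.893, -0.021, 0.449]
ft_force: [-0.2, -0.1, -3.4]
grip_width: 0.033
grip_force: 54.9
[-0.24  0.74  2.36  2.98  0.89  1.57] [0.54540783 0.01633715 0.14188108]
[ 0.085 -0.901  0.246  0.213 -0.017  0.157]
```

```bash
python3 -m inch '[0.02,-0.22,0.06,0.05,0,0.04,0.04,-0.45,0.12,0.1,-0.01,0.08,0.06,-0.67,0.18,0.16,-0.01,0.12,0.085,-0.9,0.246,0.213,-0.017,0.157,0.085,-0.9,0.246,0.213,-0.017,0.157,0.085,-0.9,0.246,0.213,-0.017,0.157,0.085,-0.9,0.246,0.213,-0.017,0.157]'
python3 - <<'E'
from h import *
p,Q,o=cur();print(np.round(o["q"],2),p)
G4=tool(-.5,35,False);E=press2w([-.11,.0,0]);E[2]=.125;print(rel(E,G4))
A=camera("side");B=camera("top")
im=cv2.cvtColor(np.hstack([A[140:260,240:370],B[90:210,220:350]]),4)
cv2.imwrite("pics/f.png",cv2.resize(im,None,fx=3,fy=3,interpolation=2))
for c,px in(("side",(290,190)),("top",(262,190))):
    print([(r["bbox"],r["conf"],r["region"].sum()) for r in cut_out(c,"stand_mid")])
E
```

```text
time: 14.52
position: [0.5506, -0.0567, 0.1259]
tool_rot: [0.22, 0.859, -0.114, 0.448]
ft_force: [0.5, -1.1, -4.2]
grip_width: 0.033
grip_force: 54.9
[-0.17  0.79  2.28  3.49  0.89  1.54] [ 0.55056059 -0.0567127   0.12587438]
[ 0.006  0.005  0.01   0.001  0.    -0.001]
[([155.7, 170.2, 176.0, 202.2], 0.93, np.int64(464)), ([229.9, 313.5, 259.6, 359.1], 0.81, np.int64(744)), ([135.7, 209.2, 168.2, 236.6], 0.79, np.int64(447)), ([193.5, 212.5, 224.6, 241.0], 0.73, np.int64(450)), ([279.3, 208.0, 295.5, 242.0], 0.57, np.int64(330)), ([330.2, 328.3, 354.5, 349.0], 0.38, np.int64(491))]
[([138.3, 215.4, 170.5, 238.8], 0.79, np.int64(281)), ([269.8, 167.4, 288.3, 184.2], 0.72, np.int64(157)), ([304.0, 244.7, 337.0, 266.2], 0.72, np.int64(281)), ([179.3, 241.5, 186.2, 269.5], 0.56, np.int64(20))]
```

View pics/f.png

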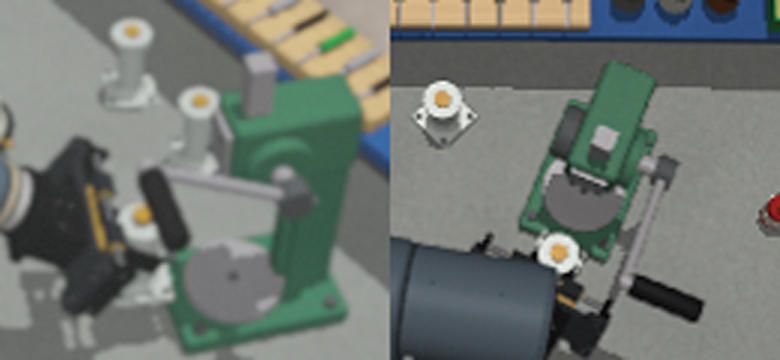

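Run:
```python
from h import *
p,Q,o=cur();gp=p+.003*Q[:,2]
im={c:camera(c) for c in("side","top")}
pts={}
for c,(l,u,r,w) in {"side":(280,204,295,218),"top":(268,167,284,181)}.items():
    h=cv2.cvtColor(im[c][u:w,l:r],cv2.COLOR_RGB2HSV);m=((h[...,0]<28)&(h[...,0]>8)&(h[...,1]>110)).astype(float)
    ys,xs=np.nonzero(m);pts[c]=np.array([xs.mean()+l,ys.mean()+u]);print(c,pts[c],len(xs))
X=least_squares(lambda X:np.r_[proj("side",X)[0]-pts["side"],proj("top",X)[0]-pts["top"]],[.55,-.06,.18]);print("bush",X.x,X.fun)
print("grasp pt",gp,"expected bush head mid",gp+[0,0,.112-.058])
T=press2w([0,0,.04]);print("table",T,proj("side",T),proj("top",T))
g=im["side"][222:242,308:330].max(2);print("dot",np.unravel_index(g.argmin(),g.shape),g.min());ys,xs=np.nonzero(g<g.min()+45);print(xs.mean()+308,ys.mean()+222,len(xs))
```

```text
side [287.64 211.24] 25
top [275.95 173.9 ] 20
bush [ 0.55161977 -0.05899923  0.17509199] [-0.10638696  0.01769585  0.06789426 -0.10928647]
grasp pt [ 0.55247761 -0.05851905  0.12418217] expected bush head mid [ 0.55247761 -0.05851905  0.17818217]
table [ 0.653 -0.098  0.04 ] [[317.23466136 231.69612036]] [[283.80887276 153.22673522]]
dot (np.int64(10), np.int64(9)) 87
317.98659517426273 232.4343163538874 373
```

Run:
```python
from h import *
p,Q,o=cur()
d=np.array([.1010,-.0393,-.012]);print(np.round(Q.T@d/.08,3)); print("down 10mm",np.round(Q.T@[0,0,-.01]/.08,4))
```

```text
[-0.646  0.179  1.187]
down 10mm [ 0.1025 -0.0002  0.0716]
```

```bash
python3 -m inch '[-0.08,0.02,0.15,0,0,0,-0.16,0.04,0.3,0,0,0,-0.24,0.07,0.45,0,0,0,-0.32,0.09,0.6,0,0,0,-0.32,0.09,0.6,0,0,0]'
python3 -m inch '[-0.08,0.02,0.15,0,0,0,-0.16,0.04,0.3,0,0,0,-0.24,0.07,0.45,0,0,0,-0.326,0.089,0.587,0,0,0,-0.326,0.089,0.587,0,0,0,-0.326,0.089,0.587,0,0,0]'
python3 - <<'E'
from h import *
p,Q,o=cur();gp=p+.003*Q[:,2]
print(np.round(o["q"],2),gp,o["ft_force"],"tilt pitch",np.degrees(np.arcsin(-Q[2,2])))
A=camera("side");B=camera("top")
im=cv2.cvtColor(np.hstack([A[140:260,250:380],B[90:210,220:350]]),4)
cv2.imwrite("pics/g.png",cv2.resize(im,None,fx=3,fy=3,interpolation=2))
h=cv2.cvtColor(A[180:222,300:335],cv2.COLOR_RGB2HSV);m=((h[...,0]<28)&(h[...,0]>8)&(h[...,1]>110))
ys,xs=np.nonzero(m);print("bush px",xs.mean()+300,ys.mean()+180,len(xs),"expected",proj("side",press2w([0,0,.152+gp[2]-.098])))
E
```

```text
time: 15.23
position: [0.6043, -0.0784, 0.1203]
tool_rot: [0.222, 0.857, -0.115, 0.45]
ft_force: [0.5, -0.1, -2.6]
grip_width: 0.0329
grip_force: 55.0
time: 15.73
position: [0.6508, -0.0966, 0.1134]
tool_rot: [0.222, 0.859, -0.114, 0.448]
ft_force: [-0.3, -0.2, -4.3]
grip_width: 0.0328
grip_force: 55.0
[-0.22  0.8   2.03  3.53  0.67  1.43] [ 0.6529871  -0.09779547  0.11172661] [-0.25869132 -0.18038995 -4.34227145] tilt pitch 34.975036954729354
bush px 312.609756097561 210.6829268292683 41 expected [[320.47108496 206.15906361]]
```

View pics/g.png

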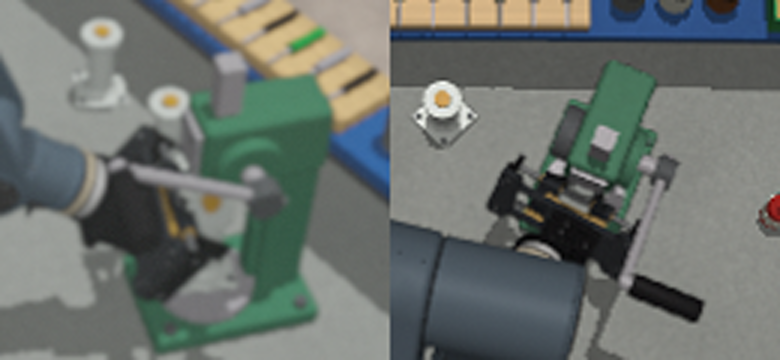

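The side view shows the bush at (320,208), expected (320,206), with the stand under the ram. The handle is still up in both views. Lowering now.

```bash
python3 -m inch '[0.02,0,0.014,0,0,0,0.04,0,0.028,0,0,0,0.06,0,0.042,0,0,0,0.08,0,0.056,0,0,0,0.09,0,0.063,0,0,0,0.09,0,0.063,0,0,0]'
python3 -m inch '[0.01,0,0.007,0,0,0,0.02,0,0.014,0,0,0,0.02,0,0.014,0,0,0]'
python3 -m inch '[0.01,0,0.007,0,0,0,0.02,0,0.014,0,0,0,0.02,0,0.014,0,0,0]'
```

```text
time: 16.33
position: [0.6516, -0.0967, 0.1044]
tool_rot: [0.221, 0.859, -0.114, 0.448]
ft_force: [-0.5, 0.1, -3.5]
grip_width: 0.0326
grip_force: 55.0
time: 16.58
position: [0.6517, -0.0968, 0.1028]
tool_rot: [0.222, 0.859, -0.114, 0.448]
ft_force: [-0.2, -0.0, -2.3]
grip_width: 0.0327
grip_force: 55.0
time: 16.83
position: [0.6521, -0.0967, 0.1024]
tool_rot: [0.221, 0.858, -0.115, 0.45]
ft_force: [-4.0, 2.1, 4.8]
grip_width: 0.0326
grip_force: 54.9
```

```bash
python3 -m inch '[-0.01,0,-0.007,0,0,0,-0.01,0,-0.007,0,0,0,-0.01,0,-0.007,0,0,0,-0.01,0,-0.007,0,0,0,-0.01,0,-0.007,0,0,0,-0.01,0,-0.007,0,0,0,-0.01,0,-0.007,0,0,0,-0.01,0,-0.007,0,0,0,-0.01,0,-0.007,0,0,0,-0.01,0,-0.007,0,0,0]' 80
python3 - <<'E'
from h import *
p,Q,o=cur();print(p,o["ft_force"])
d=press2w([-.09,0.02,0])-press2w([0,0,0]);d[2]=.02;print(np.round(Q.T@d/.08,3))
E
```

```text
time: 17.67
position: [0.6517, -0.0967, 0.102]
tool_rot: [0.221, 0.859, -0.114, 0.448]
ft_force: [0.1, 0.1, 0.5]
grip_width: 0.0792
grip_force: 0.0
[ 0.6517283  -0.09673835  0.10195998] [0.13093392 0.11714091 0.49567512]
[ 0.451  0.116 -1.083]
```

```bash
python3 -m inch '[0.03,0,-0.15,0,0,0,0.06,0,-0.3,0,0,0,0.1,0,-0.5,0,0,0,0.15,0,-0.75,0,0,0,0.2,0,-1,0,0,0,0.2,0,-1,0,0,0,0.2,0,-1,0,0,0]'
python3 - <<'E'
from h import *
p,Q,o=cur();print(p,o["ft_force"],np.round(o["q"],2))
A=camera("side");B=camera("top")
im=cv2.cvtColor(np.hstack([A[140:260,250:380],B[90:210,220:350]]),4)
cv2.imwrite("pics/i.png",cv2.resize(im,None,fx=3,fy=3,interpolation=2))
# grip top contact at rest, and handle push poses
for a in(28,0,-42): print(a,press2w([.0157-.17*np.cos(np.radians(a)),-.131,.25+.17*np.sin(np.radians(a))]))
for hd in(0,.6,-.6,-1.2,1.2,1.57,-1.57):
  for a in(28,-42):
    g=press2w([.0157-.17*np.cos(np.radians(a)),-.145,.25+.17*np.sin(np.radians(a))+.014+.022])
    G=tool(PYAW+hd,89.9);print(hd,a,[np.round(q,2) for q in ik(g,G,8)])
E
```

```text
time: 18.25
position: [0.585, -0.0597, 0.1352]
tool_rot: [0.221, 0.859, -0.114, 0.448]
ft_force: [0.1, -0.1, 0.5]
grip_width: 0.08
grip_force: 0.0
[ 0.5849753  -0.05970335  0.13519867] [ 0.10558236 -0.11482555  0.4690205 ] [-0.16  0.75  2.19  3.55  0.77  1.47]
28 [ 0.47916818 -0.16876124  0.32981017]
0 [ 0.46073339 -0.16126958  0.25      ]
-42 [ 0.50118598 -0.17770898  0.1362478 ]
0 28 [array([-0.59,  0.23,  1.55,  0.  ,  1.35, -1.77])]
0 -42 [array([-0.58,  0.5 ,  1.74,  0.  ,  0.9 , -1.76])]
0.6 28 [array([-0.59,  0.24,  1.55,  0.  ,  1.35, -2.37])]
0.6 -42 [array([-0.58,  0.5 ,  1.74,  0.  ,  0.9 , -2.36])]
-0.6 28 [array([-0.59,  0.24,  1.55, -0.  ,  1.35, -1.17])]
-0.6 -42 [array([-0.58,  0.5 ,  1.74, -0.  ,  0.9 , -1.16])]
-1.2 28 [array([-0.59,  0.24,  1.55, -0.  ,  1.35, -0.57])]
-1.2 -42 [array([-0.58,  0.5 ,  1.74, -0.  ,  0.9 , -0.56])]
1.2 28 []
1.2 -42 []
1.57 28 []
1.57 -42 []
-1.57 28 [array([-0.59,  0.24,  1.55, -0.  ,  1.35, -0.2 ])]
-1.57 -42 [array([-0.58,  0.5 ,  1.74, -0.  ,  0.9 , -0.19])]
```

View pics/i.png

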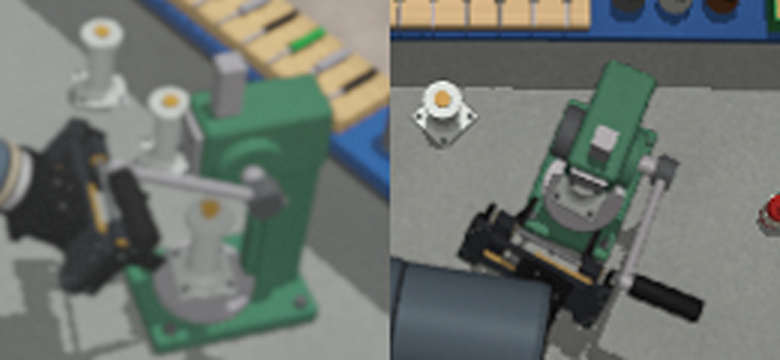

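The stand is upright on the table: bush at side (320,209), foot centred on the disc, handle still at rest. I'll back away and reconfigure for the handle push, mirroring the earlier path.

Run:
```python
from h import *
p,Q,o=cur();z=Q[:,2]
Gm=tool(-.1,37);M=np.array([.53,.01,.15]);G3=tool(.32,38);L2=np.array([.53,.088,.17])
print(rel(M,Gm),[np.round(q,2) for q in ik(M,Gm,8)]);print(rel(L2,G3,M,Gm),[np.round(q,2) for q in ik(L2,G3,8)])
for x in(.50,.47,.45):
  for zz in(.2,.25):
    for pt in(50,65,89.9):
      print(x,zz,pt,[np.round(q,2) for q in ik(np.array([x,.06,zz]),tool(.3,pt,True),8)])
```

```text
[ 0.447  0.432 -0.967 -0.207  0.024 -0.152] [array([-0.26,  0.72,  2.39,  2.97,  0.9 ,  1.58])]
[-0.141  0.97  -0.228 -0.212  0.011 -0.163] [array([-0.3 ,  0.63,  2.35,  2.43,  0.78,  1.71])]
0.5 0.2 50 [array([-0.33,  0.39,  2.26,  1.84,  0.4 , -0.8 ])]
0.5 0.2 65 [array([-0.23,  0.35,  2.08,  0.59,  0.39,  0.53])]
0.5 0.2 89.9 [array([-0.1 ,  0.43,  1.78,  0.  ,  0.93,  1.17])]
0.5 0.25 50 [array([-0.33,  0.25,  2.2 ,  1.36,  0.4 , -0.28])]
0.5 0.25 65 [array([-0.23,  0.24,  2.02,  0.43,  0.54,  0.71])]
0.5 0.25 89.9 [array([-0.1 ,  0.36,  1.73,  0.  ,  1.06,  1.17])]
0.47 0.2 50 [array([-0.36,  0.38,  2.34,  1.92,  0.44, -0.92])]
0.47 0.2 65 [array([-0.25,  0.31,  2.15,  0.65,  0.37,  0.45])]
0.47 0.2 89.9 [array([-0.11,  0.39,  1.85,  0.  ,  0.89,  1.16])]
0.47 0.25 50 [array([-0.36,  0.22,  2.27,  1.42,  0.41, -0.37])]
0.47 0.25 65 [array([-0.25,  0.2 ,  2.08,  0.46,  0.52,  0.66])]
0.47 0.25 89.9 [array([-0.11,  0.32,  1.8 ,  0.  ,  1.03,  1.16])]
0.45 0.2 50 [array([-0.39,  0.37,  2.39,  1.97,  0.46, -1.  ])]
0.45 0.2 65 [array([-0.26,  0.29,  2.19,  0.7 ,  0.36,  0.38])]
0.45 0.2 89.9 [array([-0.12,  0.37,  1.9 ,  0.  ,  0.87,  1.16])]
0.45 0.25 50 [array([-0.39,  0.2 ,  2.32,  1.45,  0.43, -0.43])]
0.45 0.25 65 [array([-0.26,  0.17,  2.13,  0.48,  0.51,  0.63])]
0.45 0.25 89.9 [array([-0.12,  0.29,  1.84,  0.  ,  1.01,  1.16])]
```

```bash
python3 -m inch '[0.11,0.1,-0.24,-0.05,0,-0.04,0.22,0.21,-0.48,-0.1,0.01,-0.08,0.33,0.32,-0.72,-0.15,0.02,-0.11,0.447,0.432,-0.967,-0.207,0.024,-0.152,0.447,0.432,-0.967,-0.207,0.024,-0.152,0.447,0.432,-0.967,-0.207,0.024,-0.152]'
python3 -m inch '[-0.04,0.24,-0.06,-0.05,0,-0.04,-0.07,0.48,-0.11,-0.1,0,-0.08,-0.11,0.72,-0.17,-0.16,0.01,-0.12,-0.141,0.97,-0.228,-0.212,0.011,-0.163,-0.141,0.97,-0.228,-0.212,0.011,-0.163,-0.141,0.97,-0.228,-0.212,0.011,-0.163]' 0 20
python3 -m inch '[0,0,0,0,0,-1,0,0,0,0,0,-1,0,0,0,0,0,-1,0,0,0,0,0,-1,0,0,0,0,0,-1,0,0,0,0,0,-1,0,0,0,0,0,-1,0,0,0,0,0,-1,0,0,0,0,0,-1,0,0,0,0,0,-1,0,0,0,0,0,-1,0,0,0,0,0,-1,0,0,0,0,0,-1]'
python3 -m inch '[0,0,0,0,0,-1,0,0,0,0,0,-1,0,0,0,0,0,-1,0,0,0,0,0,-1,0,0,0,0,0,-1,0,0,0,0,0,-1,0,0,0,0,0,-1,0,0,0,0,0,-1,0,0,0,0,0,-1,0,0,0,0,0,-1,0,0,0,0,0,-1,0,0,0,0,0,-1,0,0,0,0,0,-1]'
python3 - <<'E'
from h import *
p,Q,o=cur();print(np.round(o["q"],2),p)
A=np.array([.49,.06,.22]);GA=tool(.3,50,True);GB=tool(.3,65,True);GC=tool(.3,89.9,True);B=np.array([.48,.04,.26])
print(rel(A,GA),rel(B,GB,A,GA),rel(B,GC,B,GB))
E
```

```text
time: 18.85
position: [0.5299, 0.0086, 0.1495]
tool_rot: [0.047, 0.894, -0.023, 0.445]
ft_force: [0.8, 1.0, -0.2]
grip_width: 0.0798
grip_force: 0.0
time: 19.35
position: [0.5317, 0.0867, 0.1703]
tool_rot: [-0.141, 0.887, 0.068, 0.434]
ft_force: [-0.2, -0.3, 0.0]
grip_width: 0.0477
grip_force: 0.0
time: 20.43
position: [0.5302, 0.0873, 0.169]
tool_rot: [0.729, -0.526, 0.258, -0.354]
ft_force: [0.3, -0.7, 0.2]
grip_width: 0.0003
grip_force: 0.0
time: 21.52
position: [0.5301, 0.0873, 0.169]
tool_rot: [0.888, 0.143, 0.432, -0.068]
ft_force: [-0.5, -0.3, 1.5]
grip_width: 0.0001
grip_force: 0.0
[-0.3   0.63  2.35  2.44  0.77 -1.44] [0.53013307 0.0872521  0.16902351]
[ 0.141  0.169 -0.852 -0.007 -0.132  0.01 ] [ 0.173  0.202 -0.507  0.    -0.167  0.   ] [ 0.     0.     0.    -0.    -0.277  0.   ]
```

```bash
python3 -m inch '[0.07,0.08,-0.42,0,-0.06,0,0.141,0.169,-0.852,-0.007,-0.132,0.01,0.141,0.169,-0.852,-0.007,-0.132,0.01,0.141,0.169,-0.852,-0.007,-0.132,0.01]'
python3 -m inch '[0.09,0.1,-0.25,0,-0.08,0,0.173,0.2,-0.507,0,-0.167,0,0.173,0.2,-0.507,0,-0.167,0,0.173,0.2,-0.507,0,-0.167,0,0.173,0.2,-0.507,0,-0.167,0]'
python3 -m inch '[0,0,0,0,-0.08,0,0,0,0,0,-0.16,0,0,0,0,0,-0.277,0,0,0,0,0,-0.277,0,0,0,0,0,-0.277,0]'
python3 - <<'E'
from h import *
p,Q,o=cur();print(np.round(o["q"],2),p)
# final check of stand & press with the arm mostly clear
for c,px in(("side",(320,225)),("top",(284,155))):
    m=seek(c,"stand_mid",px)
    if m is not None:
        print(c,m.sum(),fit(lambda q:[a+[0,0,.04] for a in yawed(STAND,q)],{c:m},(.653,-.098,PYAW-.1)))
G=tool(PYAW,89.9,True)
P0=press2w([.0157-.15,-.14,.42]);print("P0",P0,rel(P0,G),[np.round(q,2) for q in ik(P0,G,6)])
E
```

```text
time: 21.85
position: [0.4916, 0.0664, 0.2156]
tool_rot: [0.927, 0.141, 0.343, -0.062]
ft_force: [0.1, 0.3, -0.6]
grip_width: 0.0006
grip_force: 0.0
time: 22.27
position: [0.4847, 0.0598, 0.2492]
tool_rot: [0.948, 0.156, 0.266, -0.073]
ft_force: [0.7, 0.8, 0.5]
grip_width: 0.0005
grip_force: 0.0
time: 22.68
position: [0.487, 0.0607, 0.2497]
tool_rot: [0.983, 0.169, 0.055, -0.037]
ft_force: [1.4, 0.5, 0.3]
grip_width: 0.0006
grip_force: 0.0
[-0.17  0.3   1.83  0.13  0.94  0.99] [0.48695686 0.06066633 0.2497062 ]
side 563.0 (array([ 0.6530797 , -0.09488482, -0.50546998]), np.float64(40.462745098039214), {'side': (563, 567)})
top 139.0 (array([ 0.62926645, -0.08651331, -0.43455756]), np.float64(157.20784313725488), {'top': (139, 294)})
P0 [ 0.47587347 -0.1771371   0.42      ] [-0.813  2.641 -2.419 -0.063 -0.06   0.463] [array([-0.58,  0.2 ,  1.46,  0.  ,  1.48,  1.38])]
```

```bash
python3 -m inch '[0,0,-0.5,-0.03,-0.03,0.06,0,0,-1,-0.063,-0.06,0.13,0,0,-1,-0.063,-0.06,0.2,0,0,-1,-0.063,-0.06,0.25,0,0,-1,-0.063,-0.06,0.25]'
python3 -m inch '[0,0,-0.5,0,0,0.06,0,0,-1,0,0,0.13,0,0,-1,0,0,0.2,0,0,-1,0,0,0.213,0,0,-1,0,0,0.213]'
python3 - <<'E'
from h import *
p,Q,o=cur();print(np.round(o["q"],2),p)
G=tool(PYAW,89.9,True)
P0=press2w([.0157-.15,-.14,.42]);print("P0",P0,rel(P0,G))
E
```

```text
time: 23.3
position: [0.4757, 0.053, 0.3281]
tool_rot: [1.0, -0.027, 0.01, 0.009]
ft_force: [-0.0, -0.7, -0.4]
grip_width: 0.0005
grip_force: 0.0
time: 23.72
position: [0.4739, 0.0542, 0.4069]
tool_rot: [0.981, -0.191, 0.01, 0.008]
ft_force: [-0.0, -0.5, 0.5]
grip_width: 0.0004
grip_force: 0.0
[-0.11  0.15  1.56 -0.02  1.42  1.85] [0.47386079 0.05423823 0.40687507]
P0 [ 0.47587347 -0.1771371   0.42      ] [ 1.113e+00  2.672e+00 -1.100e-01  7.000e-03 -1.300e-02  1.000e-03]
```

```bash
python3 -m inch '[0.37,0.89,-0.05,0,0,0,0.37,0.89,-0.05,0,0,0,0.37,0.89,-0.05,0,0,0]'
python3 -m inch '[0.37,0.89,-0.05,0,0,0,0.37,0.89,-0.05,0,0,0,0.37,0.89,-0.05,0,0,0]'
python3 -m inch '[0.37,0.89,-0.01,0.007,-0.013,0,0.37,0.89,-0.01,0.007,-0.013,0,0.37,0.89,-0.01,0.007,-0.013,0,0.37,0.89,-0.01,0.007,-0.013,0]'
python3 - <<'E'
from h import *
p,Q,o=cur();print(np.round(o["q"],2),p,o["ft_force"])
G=tool(PYAW,89.9,True)
# tip path on top of the grip: tip = TCP+22mm z ; rows in the tool axes
for a in(28,20,10,0,-10,-20,-30,-36,-42):
    t=np.radians(a)
    for of in (0,):
        # contact point leans towards the tangent's back side: half of the lever angle
        c=press2w([.0157-.17*np.cos(t)+.014*np.sin(-t)*0,-.14,.25+.17*np.sin(t)+.014+.022]);print(a,np.round(c,4),rel(c,G))
E
```

```text
time: 23.97
position: [0.4751, -0.0273, 0.4118]
tool_rot: [0.981, -0.193, 0.01, 0.009]
ft_force: [0.8, -0.1, -0.4]
grip_width: 0.0003
grip_force: 0.0
time: 24.22
position: [0.4757, -0.1047, 0.4174]
tool_rot: [0.981, -0.194, 0.01, 0.009]
ft_force: [-0.2, 1.0, -0.0]
grip_width: 0.0007
grip_force: 0.0
time: 24.55
position: [0.4757, -0.1776, 0.4194]
tool_rot: [0.981, -0.193, 0.0, -0.001]
ft_force: [0.6, 0.7, 0.3]
grip_width: 0.0006
grip_force: 0.0
[-0.58  0.2   1.46  0.    1.48  1.38] [ 0.47569434 -0.17759483  0.41943106] [0.63085962 0.74581786 0.30760289]
28 [ 0.4758 -0.1771  0.3658] [-0.002 -0.005  0.67  -0.001  0.001 -0.002]
20 [ 0.4668 -0.1735  0.3441] [-0.122 -0.004  0.941 -0.001  0.001 -0.002]
10 [ 0.4597 -0.1706  0.3155] [-2.180e-01 -4.000e-03  1.299e+00 -1.000e-03  1.000e-03 -2.000e-03]
0 [ 0.4573 -0.1696  0.286 ] [-2.510e-01 -3.000e-03  1.668e+00 -1.000e-03  1.000e-03 -2.000e-03]
-10 [ 0.4597 -0.1706  0.2565] [-2.180e-01 -2.000e-03  2.037e+00 -1.000e-03  1.000e-03 -2.000e-03]
-20 [ 0.4668 -0.1735  0.2279] [-1.230e-01 -2.000e-03  2.395e+00 -1.000e-03  1.000e-03 -2.000e-03]
-30 [ 0.4784 -0.1782  0.201 ] [ 3.40e-02 -2.00e-03  2.73e+00 -1.00e-03  1.00e-03 -2.00e-03]
-36 [ 0.4874 -0.1818  0.1861] [ 1.550e-01 -2.000e-03  2.917e+00 -1.000e-03  1.000e-03 -2.000e-03]
-42 [ 0.4978 -0.186   0.1722] [ 2.95e-01 -2.00e-03  3.09e+00 -1.00e-03  1.00e-03 -2.00e-03]
```

```bash
python3 -m inch '[0,0,0.3,0,0,0,0,0,0.5,0,0,0,0,0,0.64,0,0,0,0,0,0.64,0,0,0]'
python3 -m inch '[-0.02,0,0.06,0,0,0,-0.065,0,0.165,0,0,0,-0.122,0,0.3,0,0,0,-0.15,0,0.39,0,0,0,-0.176,0,0.475,0,0,0,-0.218,0,0.66,0,0,0,-0.243,0,0.84,0,0,0,-0.25,0,0.99,0,0,0,-0.25,0,0.99,0,0,0]'
python3 - <<'E'
from h import *
p,Q,o=cur();print(np.round(o["q"],2),p,o["ft_force"],o["time"])
A=camera("side");B=camera("top")
im=cv2.cvtColor(np.hstack([A[140:260,250:380],B[90:210,220:350]]),4)
cv2.imwrite("pics/j.png",cv2.resize(im,None,fx=3,fy=3,interpolation=2))
E
```

```text
time: 24.88
position: [0.4749, -0.1744, 0.3671]
tool_rot: [0.981, -0.191, -0.001, -0.001]
ft_force: [0.3, 0.7, -0.2]
grip_width: 0.0003
grip_force: 0.0
time: 25.63
position: [0.4568, -0.1681, 0.2902]
tool_rot: [0.981, -0.192, 0.0, -0.0]
ft_force: [-2.0, 1.2, 4.3]
grip_width: 0.0004
grip_force: 2.1
[-0.58  0.28  1.71  0.    1.15  1.37] [ 0.45681359 -0.16813859  0.29022458] [-2.04485737  1.21932594  4.32911785] 25.6333
```

View pics/j.png

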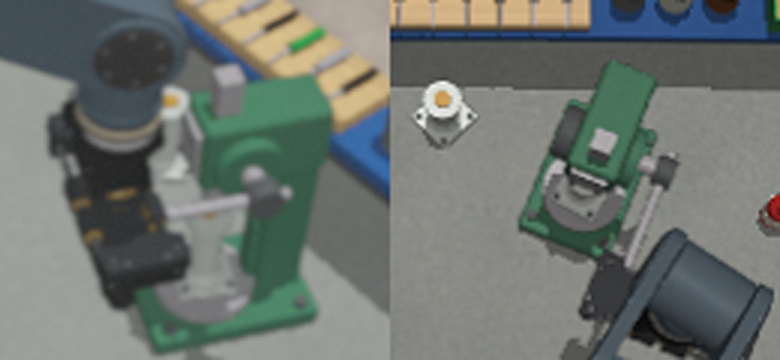

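The lever is now about level (side (305–335,210)), carrying 4 N, and the stand is in place below it. Continuing along the arc.

```bash
python3 -m inch '[0,0,0.1,0,0,0,0.007,0,0.22,0,0,0,0.018,0,0.31,0,0,0,0.032,0,0.407,0,0,0,0.05,0,0.5,0,0,0,0.074,0,0.59,0,0,0,0.1,0,0.68,0,0,0,0.127,0,0.765,0,0,0,0.16,0,0.85,0,0,0,0.2,0,0.935,0,0,0,0.2,0,0.935,0,0,0]'
python3 -m inch '[0.04,0,0.08,0,0,0,0.084,0,0.165,0,0,0,0.12,0,0.23,0,0,0,0.16,0,0.29,0,0,0,0.16,0,0.29,0,0,0]'
python3 - <<'E'
from h import *
p,Q,o=cur();print(np.round(o["q"],2),p,o["ft_force"],o["time"])
c,s=np.cos(PYAW),np.sin(PYAW);d=p[:2]-PX;print("press x,y",c*d[0]+s*d[1],-s*d[0]+c*d[1],"grip z",p[2]-.036,"lever deg",np.degrees(np.arcsin((p[2]-.036-.25)/.17)))
E
```

```text
time: 26.65
position: [0.474, -0.1761, 0.2155]
tool_rot: [0.981, -0.193, 0.002, 0.001]
ft_force: [-2.5, 1.2, 5.1]
grip_width: 0.0003
grip_force: 2.4
time: 27.07
position: [0.4851, -0.1806, 0.1932]
tool_rot: [0.981, -0.193, 0.001, 0.0]
ft_force: [-5.7, 1.7, 7.9]
grip_width: 0.0004
grip_force: 3.4
[-0.57  0.46  1.76 -0.    0.93  1.39] [ 0.4850736  -0.18062632  0.19318562] [-5.7246239   1.72528558  7.88673652] 27.0667
press x,y -0.12446314538724572 -0.13976877237093277 grip z 0.15718562173196834 lever deg -33.09076510522149
```

```bash
python3 -m inch '[0.025,0,0.04,0,0,0,0.06,0,0.08,0,0,0,0.09,0,0.12,0,0,0,0.12,0,0.16,0,0,0,0.15,0,0.2,0,0,0,0.185,0,0.235,0,0,0,0.185,0,0.235,0,0,0]'
python3 -m inch '[0.01,0,0.02,0,0,0,0.02,0,0.04,0,0,0,0.02,0,0.04,0,0,0]'
python3 - <<'E'
from h import *
p,Q,o=cur();c,s=np.cos(PYAW),np.sin(PYAW);d=p[:2]-PX;print("press x,y",c*d[0]+s*d[1],-s*d[0]+c*d[1],"lever deg",np.degrees(np.arcsin((p[2]-.036-.25)/.17)),p)
E
```

```text
time: 27.65
position: [0.4981, -0.1859, 0.1747]
tool_rot: [0.981, -0.193, 0.0, 0.0]
ft_force: [-5.4, 2.1, 8.1]
grip_width: 0.0003
grip_force: 4.0
time: 27.9
position: [0.4996, -0.1866, 0.1725]
tool_rot: [0.981, -0.192, 0.001, 0.001]
ft_force: [-7.6, 2.9, 11.8]
grip_width: 0.0002
grip_force: 6.3
press x,y -0.10876315744098577 -0.13978456225257685 lever deg -41.87033432890915 [ 0.49961248 -0.18655177  0.17253399]
```

```bash
python3 -m inch '[0.01,0,0.02,0,0,0,0.02,0,0.03,0,0,0,0.02,0,0.03,0,0,0]'
python3 -m inch '[0.01,0,0.02,0,0,0,0.02,0,0.03,0,0,0,0.02,0,0.03,0,0,0]'
```

```text
time: 28.15
position: [0.4998, -0.1866, 0.1722]
tool_rot: [0.981, -0.192, -0.001, 0.0]
ft_force: [-13.2, 4.4, 28.8]
grip_width: 0.0007
grip_force: 14.5
time: 28.4
position: [0.5, -0.1867, 0.1718]
tool_rot: [0.981, -0.192, -0.002, 0.0]
ft_force: [-18.0, 6.0, 45.0]
grip_width: 0.0003
grip_force: 22.5
```

The force climbs to 45 N with no motion, so the handle is at its stop. Letting it come back up along the same arc.

```bash
python3 -m inch '[-0.03,0,-0.05,0,0,0,-0.06,0,-0.1,0,0,0,-0.1,0,-0.15,0,0,0,-0.14,0,-0.2,0,0,0,-0.19,0,-0.27,0,0,0,-0.245,0,-0.335,0,0,0,-0.3,0,-0.42,0,0,0,-0.35,0,-0.5,0,0,0,-0.405,0,-0.625,0,0,0,-0.46,0,-0.74,0,0,0,-0.5,0,-0.84,0,0,0]'
python3 -m inch '[-0.04,0,-0.1,0,0,0,-0.07,0,-0.19,0,0,0,-0.09,0,-0.28,0,0,0,-0.11,0,-0.37,0,0,0,-0.125,0,-0.46,0,0,0,-0.14,0,-0.55,0,0,0,-0.145,0,-0.65,0,0,0,-0.15,0,-0.75,0,0,0,-0.15,0,-0.85,0,0,0,-0.15,0,-0.85,0,0,0]'
python3 -m inch '[0,0,-0.1,0,0,0,0.02,0,-0.2,0,0,0,0.04,0,-0.3,0,0,0,0.07,0,-0.4,0,0,0,0.1,0,-0.5,0,0,0,0.13,0,-0.6,0,0,0,0.17,0,-0.7,0,0,0,0.21,0,-0.8,0,0,0,0.25,0,-0.9,0,0,0,0.26,0,-1,0,0,0,0.26,0,-1,0,0,0]'
python3 - <<'E'
from h import *
p,Q,o=cur();print(np.round(o["q"],2),p,o["ft_force"],o["time"])
print(np.round(Q.T@(np.array([.45,-.1,.46])-p)/.08,2))
E
```

```text
time: 29.32
position: [0.4715, -0.1756, 0.2366]
tool_rot: [0.981, -0.193, 0.01, 0.003]
ft_force: [4.4, -1.9, 4.9]
grip_width: 0.0004
grip_force: 2.6
time: 30.15
position: [0.455, -0.1682, 0.3032]
tool_rot: [0.981, -0.193, 0.003, 0.001]
ft_force: [0.7, -0.2, 3.4]
grip_width: 0.0006
grip_force: 1.8
time: 31.07
position: [0.4746, -0.1764, 0.3832]
tool_rot: [0.981, -0.193, 0.003, 0.001]
ft_force: [0.6, -0.7, 0.2]
grip_width: 0.0001
grip_force: 0.0
[-0.58  0.22  1.53  0.    1.39  1.38] [ 0.47457682 -0.17637118  0.3831947 ] [ 0.55220159 -0.65228817  0.1861633 ] 31.0667
[-0.64 -0.77 -0.97]
```

```bash
python3 -m inch '[0,0,-0.4,0,0,0,-0.2,0,-0.8,0,0,0,-0.6,0,-0.9,0,0,0,-1,0,-0.9,0,0,0,-1,0,-0.9,0,0,0]'
python3 -m inch '[-0.5,-0.3,0,0,0,0,-0.8,-0.8,0,0,0,0,-0.8,-1,0,0,0,0,-0.8,-1,0,0,0,0,-0.8,-1,0,0,0,0]'
python3 - <<'E'
from h import *
A=camera("side");B=camera("top")
im=cv2.cvtColor(np.hstack([A[140:260,250:380],B[90:210,220:350]]),4)
cv2.imwrite("pics/k.png",cv2.resize(im,None,fx=3,fy=3,interpolation=2))
m=best("side","stand_mid",(320,225))
S=STAND[:3]+[cyl(.011,.102,.106)]
if m is not None: 
    for n,W in(("home",S),("started",STAND)): print(n,fit(lambda q:[a+[0,0,.04] for a in yawed(W,q)],{"side":m},(.653,-.098,PYAW-.1)))
print(proj("side",press2w([-.1345,-.131,.33])),get_obs()["time"])
E
```

```text
time: 31.48
position: [0.3948, -0.1425, 0.4535]
tool_rot: [0.981, -0.193, 0.0, 0.0]
ft_force: [-0.5, 0.1, -0.4]
grip_width: 0.0005
grip_force: 0.0
time: 31.9
position: [0.3703, -0.0465, 0.4528]
tool_rot: [0.982, -0.191, 0.002, 0.001]
ft_force: [0.2, 0.9, -0.2]
grip_width: 0.0002
grip_force: 0.0
home (array([ 0.65296374, -0.09497975, -0.51190009]), np.float64(37.65098039215686), {'side': (562, 568)})
started (array([ 0.65296374, -0.09497975, -0.51190009]), np.float64(37.65098039215686), {'side': (562, 568)})
[[294.44016309 209.30110399]] 32.05
```

View pics/k.png

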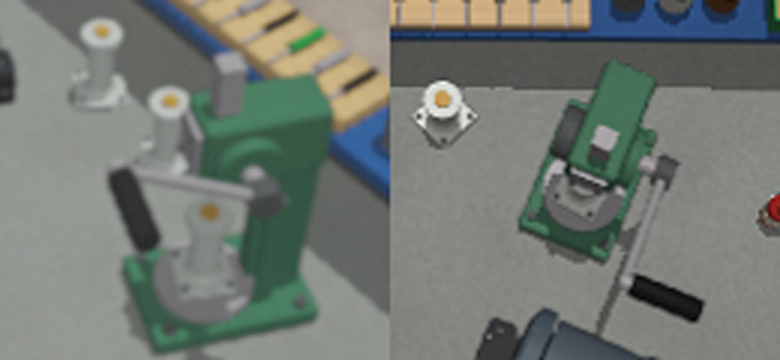

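Run:
```python
from h import *
for f in("i","k"):
    h=cv2.cvtColor(cv2.imread(f"pics/{f}.png")[195:225,190:230],cv2.COLOR_BGR2HSV);m=((h[...,0]<28)&(h[...,0]>8)&(h[...,1]>110))
    ys,xs=np.nonzero(m);print(f,(xs.mean()+190)/3+250,(ys.mean()+195)/3+140,len(xs))
for z in(.152,.144): print(proj("side",[.653,-.096,z]))
print(get_obs()["ft_force"])
hand_in()
```

```text
i 319.89978213507624 209.41394335511984 153
k 319.83204134366923 210.56072351421187 129
[[319.67489026 208.71677697]]
[[319.46180085 210.40978733]]
[ 0.11147852 -0.20877751  0.42544594]
the job is handed in; nothing more can be done
```

The job is handed in: the stand is upright on the press table under the ram, about 3 mm off centre by the side camera, the handle went down to its stop and is back up at rest, and the robot is clear. I took the bush as home because the handle hit its stop; the brass moved down 1.1 px in the picture against about 1.7 px for a full 8 mm, and I saw nothing else disturbed, but I have no verdict from the judge.

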